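# Stack the last flat battery pack and clamp the pile

### The job

Slide the battery pack that lies on the charger's shelf across onto the two packs in the dock, without lifting it clear of the shelf, so that all three make one square pile with their edges flush. Then press the hinged hold-down strap down over the pile until its detent snaps and holds it shut. Leave the other things on the counter where they are.

Things in the scene. Friction and masses are not known exactly. Their poses are not given: they have to be found in the camera images.
- dock: fixed battery dock; origin at counter level under the centre of the pile bay, z up; position and yaw vary. Bay floor z=12 mm, top of the two packs in it z=60 mm. On the bay's +y side stands a charger case whose flat top is the shelf; on its -y side the strap's hinge post (x -28 to 28, y -164 to -66, up to z=100 mm). Above z=62 mm all is open at both x ends and at +y.
- shelf (a point): centre of the shelf's top, at (0, 113, 62) mm in the dock's frame, axes as the dock's. The shelf is 150 mm (x) by 130 mm (y), 2 mm above the top of the two packs, with a 6 mm gap to them. A ribbed black knob on the case's -x face reaches 97 mm out from the centre, below z=58 mm.
- pack_low: flat rigid battery pack, a grey plastic slab with black bands near both ends, 120 mm (x) by 84 mm (y) by 24 mm thick, about 0.4 kg. Origin: centre of its underside; z up. Lowest of the pile in the bay, lying on the bay floor.
- pack_mid: flat rigid battery pack, a grey plastic slab with black bands near both ends, 120 mm (x) by 84 mm (y) by 24 mm thick, about 0.4 kg. Origin: centre of its underside; z up. Second of the pile, lying on the lowest one; its sides are parallel to the dock's within a few degrees.
- pack_top: flat rigid battery pack, a grey plastic slab with black bands near both ends, 120 mm (x) by 84 mm (y) by 24 mm thick, about 0.4 kg. Origin: centre of its underside; z up. The one to be stacked; it starts on the charger's shelf, off-centre and turned a little; its y side faces the bay.
- strap (a joint): hinge of the steel hold-down strap, rad: 0 = sprung open (60 degrees up from level, leaning over the pile), 1.05 = shut (level, 2 mm above a pile of three). A spring opens it; past about 0.85 a detent pulls it shut and holds. Strap 36 mm wide, 6 thick, 107 long from the hinge axis, which lies along the dock's x at y=-70, z=89 mm. 5 to 12 N on its upper face shut it.
- strap_tip (a point): a point on the upper face of the strap's free end, 2 mm from the end, at mid width; open it is about y=-23 mm, z=183 mm in the dock frame, shut y=35 mm, z=95 mm.
- adapter: bystander: brass post adapter, turned, 42 mm diameter, 52 mm tall, upright; origin centre of its underside
- clip: bystander: orange plastic clip, 64 x 20 x 22 mm; origin centre of its underside
- cell: bystander: grey round cell, 34 mm diameter, 61 mm tall, upright; origin centre of its underside
- mug: bystander: steel mug, 76 mm diameter, 90 mm tall; origin centre of its underside
- driver: bystander: screwdriver lying on the counter; origin under its middle
- meter: bystander: black hand meter, 150 x 80 x 44 mm, lying flat; origin centre of its underside
Mind the look-alikes: they are no part of the job. Leave any green or pink look-alike of the pack_top alone.

How it is judged:
By the outcome, as a careful person would: the job done as asked, in the order asked, and still so for the second after the job is handed in, with the robot touching nothing.
It also fails if it takes over 58 s, if anything falls off the work surface, if the arm or the gripper's body presses on something with over 40 N, if the wrist force passes 120 N, or if a joint passes its speed limit or range.

### The arm

A 7-joint arm with a two-finger parallel gripper is mounted at the origin on the work surface. World frame = base frame: x ahead of the robot, y to its left, z up, the work surface at z = 0. Lengths are in m, angles in rad, forces in N, time in s.
With the tool pointing down it reaches from about 0.4 to 0.9 m from the base axis. Payload 5.6 kg.
Tool frame: the origin (TCP) lies where the fingers leave the gripper's body, on its centre line; the fingertips stand 88 mm ahead of it and the grasp point (between the pads) lies 69 mm ahead of it (env.pinch_z is the z of the grasp point in the tool frame, in m); z points along the fingers, y is the line along which they close (so a half turn about z gives the same grasp; the last joint's range is limited). The gripper opens to 92 mm and grips with 3 to 60 N. Pads are 20 mm wide; open, the fingers measure 128 mm over their backs; the gripper's body (75 mm by 189 mm) begins 69 mm behind the grasp point.
Start: joints at [-1.334, 0.468, -0.012, 1.603, 0.006, 1.071, -0.056], TCP at [0.18, 0.625, 0.303] pointing down, gripper open.
Joint ranges: [-2.53, 2.53], [-0.31, 2.02], [-1.57, 1.55], [0.28, 2.44], [-1.29, 4.43], [0.15, 1.84], [-2.92, 2.92]. Speed limits (rad/s): [2.57, 2.57, 3.14, 3.14, 3.14, 3.14, 3.14].

### API

Orientations are given as a unit quaternion [x, y, z, w].
In Python, from bench import env gives the robot as it stands.
- The arm moves only by the tool play_rows, never from a script. Its argument "deltas" is text: rows parted by semicolons, each of 7 numbers parted by spaces: the shift along the tool's x, y, z in units of 6 cm (1.0 is 6 cm), then the turn, a rotation vector about the tool's x, y, z in units of 120 degrees (1.0 is 120 degrees), then the opening, from 0 (shut) to 1 (fully open). In form: dx dy dz wx wy wz claw; .... A call has 1 to 12 rows; each row shifts and turns the commanded pose from where the row before left it, along the tool's axes as they then stand; what a row does not reach is not made up. A row lasts 1/8 s, in which the tool goes at most 62.5 mm and 10.7 degrees, less where a joint would pass 70% of its speed; a pose out of reach is approached as far as the arm can. A call with a number of a shift or a turn outside -1 to 1 is refused whole. A call with a gripper value outside its range is refused whole. The fingers move at their own pace and stop on an object; the grip force is fixed at half the most. Time passes only in rows, so rows that do not move let the fingers close. It gives the time, the measured TCP pose, the force, the opening and the grip force at its end, in the units of the state.
- env.sense(): the state, without advancing time (a new reading comes with each control period).
- env.grab_frame(name): name is "scene" or "top" or "wrist"; returns the picture (384x512x3 uint8, blue, green, red); there is no depth.
- env.camera_params(name): a dict with "mtx" (3x3 intrinsics, pixels), "D" ([k1, k2, p1, p2, k3] as OpenCV has them; the pictures are not rectified), "rvec" (rotation vector, rad) and "tvec" (3), from world to camera coordinates, as OpenCV has them. Camera axes: x right, y down, z forward; pixel columns grow to the right and rows downward; lengths in m; the calibration is good to about 2 mm. A picture is of the moment at which its call begins: read the wrist's pose just before it. camera_params takes no time and is no camera call; for the wrist camera it gives the pose at the moment of the call.
- env.close_job(): hands the job in; it is judged then, once.
The state is a dict: "clock": time; "qpos": joint angles; "joint_velocities": joint speeds; "tau": joint torques, N m; "eef_pos": TCP position; "tcp_rot": TCP orientation; "wrist_force": force on the tool from outside, world axes, zero at the start; "wrist_torque": the same for the moment, N m; "finger_gap": finger opening in m; "finger_force": force on a finger pad.
Only numpy, scipy, OpenCV 4.12 (cv2) and the standard library are available. Lean on these libraries where they do the work, as an engineer would, in place of code of your own. Each camera call takes 0.05 s, during which the arm holds its last target. There are 200 camera calls.

## Working session

There is one attempt and no reset: what is moved stays moved. The work goes in short steps, Python scripts to look and compute and a tool call to move; the robot and the scene stay as the last step left them, time stands still between calls to the robot, and variables do not carry over. Pictures are saved under pics/ and viewed, at most 10 in all, crops included, and the job is handed in when it is done.

Besides the shell and the picture viewer there is one more tool, called after ">>>" as name(argument=value, ...), one argument or row to a line, values as JSON. play_rows: Moves the arm, as the interface text tells. Shifts and turns lie within -1 to 1; 1 stands for 6 cm of shift or 120 degrees of turn. Its arguments: {"type":"object","properties":{"deltas":{"type":"string"}},"required":["deltas"]}

```bash
mkdir -p pics; ls; python3 - <<'E'
from bench import env
import cv2
print(env.sense())
for n in("scene","top"):
    cv2.imwrite(f"pics/{n}0.png",env.grab_frame(n))
    p=env.camera_params(n);print(n,p)
E
```

```text
pics
{'clock': 0.0, 'qpos': array([-1.33397668,  0.46836628, -0.0115878 ,  1.60361944,  0.00602923,
        1.07141752, -0.0562963 ]), 'joint_velocities': array([ 2.08947481e-03, -8.67402149e-06,  2.15975852e-04, -4.02834208e-05,
       -2.96748716e-04,  2.22171890e-04,  3.58995062e-04]), 'tau': array([ 5.04007460e-05, -5.20575035e+01, -1.26127186e-02, -2.43755257e+01,
       -5.66229934e-02,  1.70045695e-02,  1.71393044e-04]), 'eef_pos': array([0.17947089, 0.62428193, 0.30174903]), 'tcp_rot': array([ 1.39483311e-01,  9.90224023e-01, -8.87293750e-04, -4.58774629e-05]), 'wrist_force': array([0.299809  , 0.16828305, 0.35165184]), 'wrist_torque': array([ 0.0054505 , -0.04312793, -0.05214379]), 'finger_force': 0.0, 'finger_gap': 0.09209073333105282}
scene {'mtx': array([[432.3126215 ,   0.        , 258.94604343],
       [  0.        , 432.3126215 , 187.84031321],
       [  0.        ,   0.        ,   1.        ]]), 'D': array([-0.12586161,  0.        ,  0.        ,  0.        ,  0.        ]), 'rvec': array([ 1.90193647,  1.12659759, -0.61407871]), 'tvec': array([-0.21713772, -0.16049752,  1.5908784 ])}
top {'mtx': array([[418.61736257,   0.        , 253.03456151],
       [  0.        , 418.61736257, 190.32526412],
       [  0.        ,   0.        ,   1.        ]]), 'D': array([-0.04067742,  0.        ,  0.        ,  0.        ,  0.        ]), 'rvec': array([ 2.16080976, -2.06308025,  0.20682138]), 'tvec': array([-0.0754235 ,  0.5623672 ,  1.42512325])}
```

View pics/scene0.png

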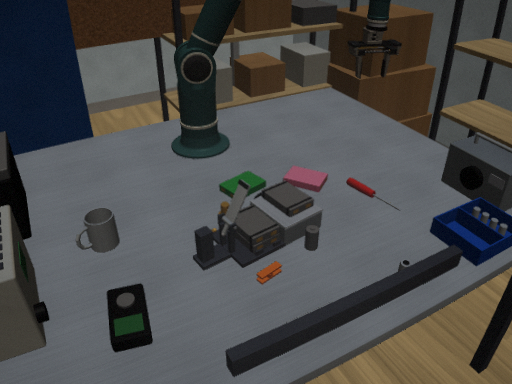

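View pics/top0.png

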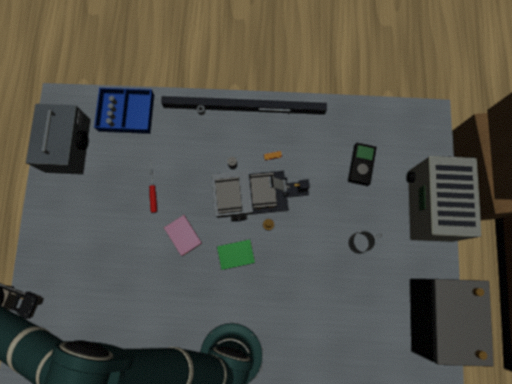

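The scene picture shows the dock at about (265,220), with the pack on the shelf at (288,197) and the strap up at (237,207). In the top picture the shelf pack is at (229,195), the bay at (264,189) and the hinge post at (298,187). Next I'll measure roughly and zoom in.

```bash
cat > h.py <<'E'
import numpy as np, cv2
from bench import env
from scipy.spatial.transform import Rotation as R
def ray(p,uv):
    x=cv2.undistortPoints(np.array([[uv]],float),p["mtx"],p["D"])[0,0]
    Rm=cv2.Rodrigues(np.array(p["rvec"],float))[0]; t=np.array(p["tvec"])
    return -Rm.T@t, Rm.T@np.array([x[0],x[1],1])
def at_z(p,uv,z):
    c,d=ray(p,uv); return c+d*(z-c[2])/d[2]
def proj(p,X):
    return cv2.projectPoints(np.array(X,float).reshape(-1,3),np.array(p["rvec"],float),np.array(p["tvec"],float),p["mtx"],p["D"])[0][:,0]
def tri(obs):
    A=np.zeros((3,3));b=np.zeros(3)
    for p,uv in obs:
        c,d=ray(p,uv);d=d/np.linalg.norm(d);M=np.eye(3)-np.outer(d,d);A+=M;b+=M@c
    return np.linalg.solve(A,b)
E
python3 - <<'E'
from h import *
p=env.camera_params("top")
for uv,z in [((229,195),.086),((264,189),.06),((298,187),.1),((268,224),.05),((232,163),.06),((236,254),.02),((182,235),.02)]: print(uv,at_z(p,uv,z).round(3))
s=env.sense();w=env.camera_params("wrist")
c,d=ray(w,(256,192));print("wristcam c,d",c,d, w["mtx"][0,0]); T=R.from_quat(s["tcp_rot"]);print(T.inv().apply(c-s["eef_pos"]),T.inv().apply(d)); print(T.as_matrix().round(3))
im=cv2.imread("pics/top0.png")[150:270,180:330]; im2=cv2.imread("pics/scene0.png")[150:300,180:340]
cv2.imwrite("pics/crops0.png",np.hstack([cv2.resize(im,(450,360),interpolation=2),cv2.resize(im2,(350,360),interpolation=2)]))
E
```

```text
(229, 195) [0.539 0.033 0.086]
(264, 189) [ 0.571 -0.088  0.06 ]
(298, 187) [ 0.575 -0.204  0.1  ]
(268, 224) [ 0.449 -0.107  0.05 ]
(232, 163) [0.661 0.031 0.06 ]
(236, 254) [0.341 0.    0.02 ]
(182, 235) [0.399 0.196 0.02 ]
wristcam c,d [0.10661195 0.64447306 0.38373643] [ 0.26031536 -0.07632666 -0.96250687] 306.24992487196073
[ 0.07556257 -0.0008843  -0.08190302] [-2.71162849e-01  6.84105298e-05  9.62538327e-01]
[[-0.961  0.276 -0.   ]
 [ 0.276  0.961 -0.002]
 [-0.    -0.002 -1.   ]]
```

View pics/crops0.png

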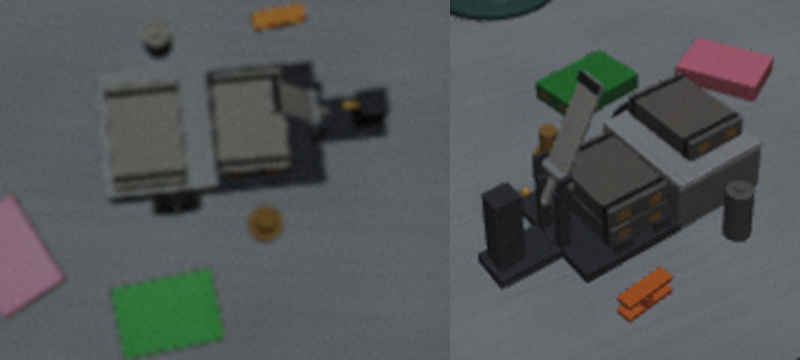

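The crop shows the dock close to unrotated, with its +y to image left (world +y). The pack lies on the shelf slightly turned, and the bay pile and strap are to its right. I'll move the wrist camera over the dock.

```bash
cat >> h.py <<'E'
def down(yaw):  # tool z down, tool y at world angle yaw
    y=np.array([np.cos(yaw),np.sin(yaw),0]);z=np.array([0,0,-1.]);return R.from_matrix(np.c_[np.cross(y,z),y,z])
def plan(P,Rt,n,claw,s=None):
    s=s or env.sense();p=np.array(s["eef_pos"]);r=R.from_quat(s["tcp_rot"])
    w=(r.inv()*Rt).as_rotvec()/n; d=(np.array(P)-p)/n
    print("dist mm/row",(np.linalg.norm(d)*1e3).round(1),"deg/row",np.degrees(np.linalg.norm(w)).round(2))
    out=[]
    for i in range(n):
        rr=r*R.from_rotvec(w*i)
        out.append(" ".join(f"{v:.3f}" for v in [*(rr.inv().apply(d)/.06),*(w/np.radians(120)),claw]))
    print(";".join(out))
E
python3 - <<'E'
from h import *
plan([.55,.03,.36],down(0),12,.6)
E
```

```text
dist mm/row 58.6 deg/row 6.16
-0.723 -0.651 -0.080 -0.000 0.000 0.051 0.600;-0.788 -0.570 -0.080 -0.000 0.000 0.051 0.600;-0.845 -0.482 -0.080 -0.000 0.000 0.051 0.600;-0.892 -0.388 -0.080 -0.000 0.000 0.051 0.600;-0.928 -0.290 -0.080 -0.000 0.000 0.051 0.600;-0.954 -0.189 -0.080 -0.000 0.000 0.051 0.600;-0.969 -0.086 -0.080 -0.000 0.000 0.051 0.600;-0.973 0.019 -0.080 -0.000 0.000 0.051 0.600;-0.965 0.123 -0.081 -0.000 0.000 0.051 0.600;-0.946 0.226 -0.081 -0.000 0.000 0.051 0.600;-0.916 0.327 -0.081 -0.000 0.000 0.051 0.600;-0.876 0.423 -0.081 -0.000 0.000 0.051 0.600
```

>>> play_rows(
  deltas="-0.72 -0.65 -0.08 0 0 0.051 0.6;-0.79 -0.57 -0.08 0 0 0.051 0.6;-0.85 -0.48 -0.08 0 0 0.051 0.6;-0.89 -0.39 -0.08 0 0 0.051 0.6;-0.93 -0.29 -0.08 0 0 0.051 0.6;-0.95 -0.19 -0.08 0 0 0.051 0.6;-0.97 -0.09 -0.08 0 0 0.051 0.6;-0.97 0.02 -0.08 0 0 0.051 0.6;-0.97 0.12 -0.08 0 0 0.051 0.6;-0.95 0.23 -0.08 0 0 0.051 0.6;-0.92 0.33 -0.08 0 0 0.051 0.6;-0.88 0.42 -0.08 0 0 0.051 0.6",
)

```text
clock: 1.6
eef_pos: [0.5533, 0.0295, 0.3604]
tcp_rot: [0.705, 0.709, 0.0, -0.0]
wrist_force: [0.9, 1.1, 0.8]
finger_gap: 0.0548
finger_force: 0.0
```

```bash
python3 - <<'E'
from h import *
import pickle
for i in range(3): w=env.camera_params("wrist");im=env.grab_frame("wrist")
s=env.sense();print(s["clock"],s["eef_pos"],R.from_quat(s["tcp_rot"]).as_matrix().round(3),s["qpos"])
pickle.dump((w,im,s),open("w1.pkl","wb"));cv2.imwrite("pics/w1.png",cv2.resize(im,(800,600),interpolation=2))
E
```

```text
1.75 [0.5534428  0.02773635 0.36018725] [[-0.003  1.     0.   ]
 [ 1.     0.003 -0.002]
 [-0.002  0.    -1.   ]] [-0.57439774  0.26242902  0.56071177  1.80628115 -0.15237755  1.11604446
  0.04114452]
```

View pics/w1.png

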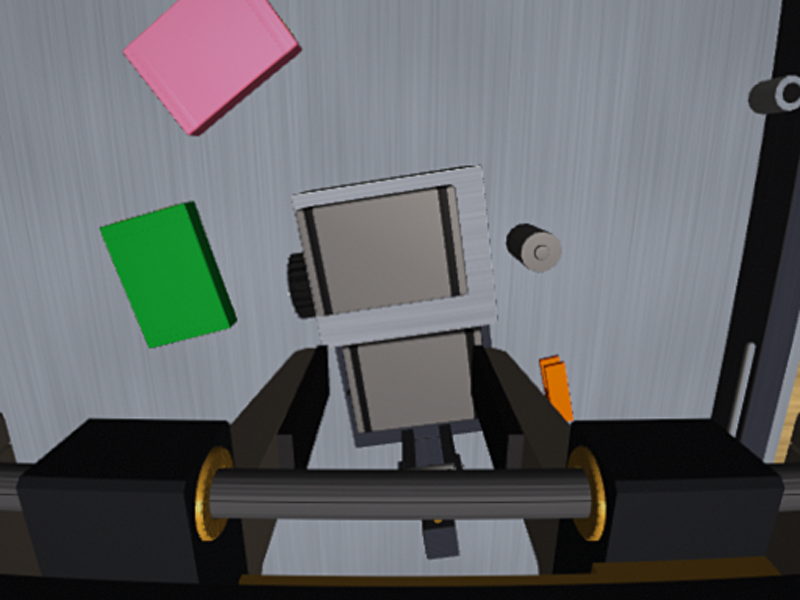

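The wrist view (800x600) has shelf corners near (293,197), (481,166), (497,318) and (321,345). The pack top runs from about (301,208) to (467,293), and the mid pack is at (345–480, 335–430). I'll take a second view from closer over the bay for triangulation.

>>> play_rows(
  deltas="-0.7 0.2 0.2 0 0 0 1;-0.5 0.2 0.2 0 0 0 1;0 0 0 0 0 0 1",
)

```text
clock: 2.12
eef_pos: [0.5767, -0.0417, 0.335]
tcp_rot: [0.705, 0.71, -0.001, -0.001]
wrist_force: [-0.7, 0.7, 0.6]
finger_gap: 0.0833
finger_force: 0.0
```

```bash
python3 - <<'E'
from h import *
import pickle
w=env.camera_params("wrist");im=env.grab_frame("wrist")
s=env.sense();print(s["clock"],s["eef_pos"])
pickle.dump((w,im,s),open("w2.pkl","wb"))
w1,im1,s1=pickle.load(open("w1.pkl","rb"))
a=cv2.resize(im1[95:300,170:340],(0,0),fx=2.3,fy=2.3,interpolation=cv2.INTER_CUBIC);b=cv2.resize(im[30:290,170:350],(0,0),fx=2.3,fy=2.3,interpolation=cv2.INTER_CUBIC)
h=600;c=np.zeros((h,a.shape[1]+b.shape[1]+4,3),np.uint8);c[:a.shape[0],:a.shape[1]]=a;c[:b.shape[0],-b.shape[1]:]=b;print(a.shape,b.shape,c.shape)
cv2.imwrite("pics/w12.png",c.astype(float).clip(0,150)*1.7)
E
```

```text
2.175 [ 0.57679515 -0.04000538  0.33551623]
(471, 391, 3) (598, 414, 3) (600, 809, 3)[ WARN:0@0.688] global loadsave.cpp:1063 imwrite_ Unsupported depth image for selected encoder is fallbacked to CV_8U.
```

View pics/w12.png

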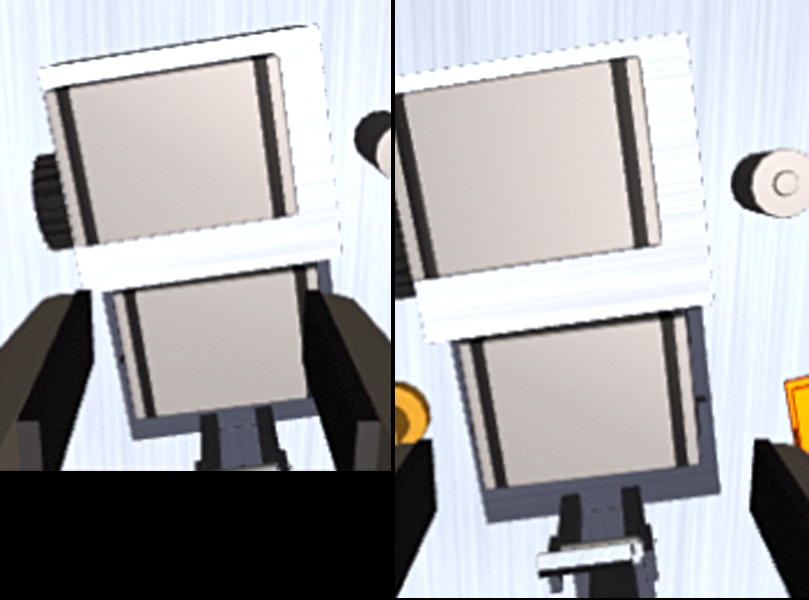

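Both views show the pack on the shelf and the mid pack clearly. Right view: mid corners near (458,342), (685,312), (698,462), (488,490); pack corners near (638,58) and (660,243). I'll triangulate for heights and fit the rectangles.

```bash
cat > fit.py <<'E'
from h import *
from scipy.optimize import least_squares
def rect(x,y,yaw,z,L=.12,W=.084,n=25,frac=.9):
    c,s=np.cos(yaw),np.sin(yaw);t=np.linspace(-.5,.5,n)*frac
    es=[(np.c_[t*L,0*t+W/2],(0,1)),(np.c_[t*L,0*t-W/2],(0,-1)),(np.c_[0*t+L/2,t*W],(1,0)),(np.c_[0*t-L/2,t*W],(-1,0))]
    o=[]
    for P,nn in es:
        Rm=np.array([[c,-s],[s,c]]);o.append((np.c_[P@Rm.T+[x,y],0*t+z],np.r_[Rm@nn,0]))
    return o
def fit(views,pose,z,edges=(0,1,2,3),win=.004,L=.12,W=.084,its=6,verbose=True):
    """views: list of (cam params, gray). edges 0:+y 1:-y 2:+x 3:-x."""
    for it in range(its):
        wn=win if it<3 else win*.6
        C=[];offs=[];E=[]
        for p,g in views:
            for k,(P,nn) in enumerate(rect(*pose,z,L,W)):
                if k not in edges: continue
                ts=np.arange(-wn,wn+1e-9,.0003)
                uv=np.array([proj(p,P+nn*t) for t in ts])  # T,N,2
                I=cv2.remap(g,uv[...,0].astype(np.float32),uv[...,1].astype(np.float32),cv2.INTER_CUBIC).astype(float)
                I=cv2.GaussianBlur(I,(1,0) and (1,7),0)
                G=np.abs(np.gradient(I,axis=0)); j=G.argmax(0)
                ok=(G.max(0)>.4*np.median(G.max(0)))&(j>1)&(j<len(ts)-2)
                o=ts[j]; 
                if ok.sum()<5: continue
                m=np.median(o[ok]); ok&=abs(o-m)<.0015
                C.append(P[ok]);offs.append(np.c_[np.repeat(nn[None,:2],ok.sum(),0),o[ok]]);E.append((k,ok.sum(),m))
        C=np.vstack(C);O=np.vstack(offs);c0=np.array(pose[:2])
        # normal displacement of body motion (dx,dy,dth)
        A=np.c_[O[:,0],O[:,1],-(C[:,1]-c0[1])*O[:,0]+(C[:,0]-c0[0])*O[:,1]]
        d=least_squares(lambda q:(A@q-O[:,2])*1e3,np.zeros(3),loss="soft_l1",f_scale=.5).x
        pose=tuple(np.array(pose)+d)
    if verbose: print("pose",np.round(pose,4),"deg",np.degrees(pose[2]).round(2),"edges",[(k,int(n),round(m*1e3,2)) for k,n,m in E])
    return np.array(pose)
E
cat > m1.py <<'E'
from fit import *
import pickle
w1,i1,_=pickle.load(open("w1.pkl","rb"));w2,i2,_=pickle.load(open("w2.pkl","rb"))
g1=cv2.cvtColor(i1,6);g2=cv2.cvtColor(i2,6)
l=lambda X,Y:(170+X/2.3,95+Y/2.3); r=lambda X,Y:(170+(X-395)/2.3,30+Y/2.3)
for n,a,b in [("topTR",(280,53),(638,58)),("topBR",(297,213),(660,243)),("topBL",(77,245),(428,279)),("shelfBR",(342,252),(713,302)),("shelfBL",(82,290),(425,342)),("midTL",(112,292),(458,342))]:
    print(n,tri([(w1,l(*a)),(w2,r(*b))]).round(4))
mid=np.array([at_z(w2,r(*q),.06) for q in [(458,342),(685,312),(698,462),(488,490)]]);print("mid c",mid.mean(0),np.linalg.norm(np.diff(mid,axis=0),axis=1))
top=np.array([at_z(w1,l(*q),.086) for q in [(46,92),(280,53),(297,213),(77,245)]]);print("top c",top.mean(0),np.linalg.norm(np.diff(top,axis=0),axis=1))
sh=np.array([at_z(w1,l(*q),.062) for q in [(40,70),(318,25),(342,252),(82,290)]]);print("sh c",sh.mean(0),np.linalg.norm(np.diff(sh,axis=0),axis=1))
yaw=np.arctan2(*(sh[2]-sh[3])[[1,0]])
print("yaw",np.degrees(yaw))
for vs in ([(w1,g1)],[(w2,g2)]):
    print("top");fit(vs,(*top.mean(0)[:2],yaw),.086)
    print("shelf");fit(vs,(*sh.mean(0)[:2],yaw),.062,L=.15,W=.13)
    print("mid");fit(vs,(*mid.mean(0)[:2],yaw),.06)
E
python3 m1.py
```

```text
topTR [0.5962 0.0841 0.079 ]
topBR [0.6073 0.0022 0.0849]
topBL [ 0.491  -0.0186  0.0697]
shelfBR [ 0.6401 -0.032   0.0476]
shelfBL [ 0.4861 -0.0543  0.0503]
midTL [ 0.5051 -0.0525  0.0579]
mid c [ 0.57038504 -0.08540926  0.06      ] [0.11883946 0.08384736 0.11686333]
top c [0.54344225 0.03462478 0.086     ] [0.11837722 0.08279866 0.11764804]
sh c [0.55396327 0.02414674 0.062     ] [0.14860521 0.12648632 0.15096133]
yaw 8.604991687156991
top
pose [0.5424 0.0348 0.152 ] deg 8.71 edges [(0, 25, np.float64(0.6)), (1, 25, np.float64(0.6)), (2, 25, np.float64(-0.0)), (3, 25, np.float64(-0.0))]
shelf
pose [0.5533 0.0232 0.1472] deg 8.43 edges [(0, 25, np.float64(-0.3)), (1, 24, np.float64(-0.3)), (2, 23, np.float64(-0.3)), (3, 21, np.float64(-0.3))]
mid
pose [ 0.5704 -0.0836  0.1435] deg 8.22 edges [(0, 25, np.float64(0.6)), (1, 22, np.float64(1.2)), (2, 19, np.float64(0.3)), (3, 25, np.float64(0.3))]
top
pose [0.5428 0.0342 0.153 ] deg 8.77 edges [(0, 25, np.float64(-0.0)), (1, 25, np.float64(-0.0)), (2, 25, np.float64(-0.3)), (3, 25, np.float64(-0.3))]
shelf
pose [0.553  0.0232 0.1488] deg 8.52 edges [(0, 25, np.float64(-0.3)), (1, 24, np.float64(-0.0)), (2, 22, np.float64(-0.0)), (3, 20, np.float64(-0.0))]
mid
pose [ 0.5676 -0.084   0.1495] deg 8.56 edges [(0, 25, np.float64(0.9)), (1, 23, np.float64(1.5)), (2, 25, np.float64(1.2)), (3, 25, np.float64(0.9))]
```

```bash
python3 - <<'E'
from fit import *
import pickle
w2,i2,_=pickle.load(open("w2.pkl","rb"));g2=cv2.cvtColor(i2,6)
for ed in [(1,2,3),(0,2,3),(2,3,0,1)]:
  for win in (.0025,.004): 
    p=fit([(w2,g2)],(.5683,-.0855,.149),.06,edges=ed,win=win)
# profiles across the edges
for k,(P,nn) in enumerate(rect(.5683,-.0865,.149,.06,frac=.7)):
    ts=np.arange(-.012,.0121,.001)
    uv=np.array([proj(w2,P+nn*t) for t in ts]);I=cv2.remap(g2,uv[...,0].astype(np.float32),uv[...,1].astype(np.float32),1)
    print(k,np.median(I,axis=1).astype(int))
s=5;x0,y0,x1,y1=190,155,320,265
c=cv2.resize(i2[y0:y1,x0:x1],None,fx=s,fy=s,interpolation=cv2.INTER_CUBIC);c=(c.astype(float)*1.7).clip(0,255).astype(np.uint8)
for P,_ in rect(.5683,-.0865,.149,.06,frac=1):
    q=(proj(w2,P)-[x0-.5,y0-.5])*s;cv2.polylines(c,[q.astype(int)],False,(0,0,255),1)
cv2.imwrite("pics/mid.png",c)
E
```

```text
pose [ 0.568  -0.0855  0.1347] deg 7.72 edges [(1, 23, np.float64(-0.0)), (2, 25, np.float64(0.6)), (3, 25, np.float64(0.6))]
pose [ 0.5679 -0.0855  0.1337] deg 7.66 edges [(1, 25, np.float64(-0.0)), (2, 25, np.float64(0.9)), (3, 25, np.float64(1.2))]
pose [ 0.5675 -0.0831  0.1477] deg 8.46 edges [(0, 25, np.float64(-0.0)), (2, 25, np.float64(0.6)), (3, 25, np.float64(0.6))]
pose [ 0.5674 -0.0832  0.1476] deg 8.46 edges [(0, 25, np.float64(-0.0)), (2, 25, np.float64(1.2)), (3, 25, np.float64(1.2))]
pose [ 0.5681 -0.0851  0.1155] deg 6.62 edges [(0, 23, np.float64(0.3)), (1, 22, np.float64(0.45)), (2, 25, np.float64(0.6)), (3, 20, np.float64(0.6))]
pose [ 0.5676 -0.0839  0.1491] deg 8.54 edges [(0, 25, np.float64(0.9)), (1, 23, np.float64(1.2)), (2, 25, np.float64(1.2)), (3, 25, np.float64(1.2))]
0 [119 120 120 120 121 121 121 121 122 123 115  96  60  31  24  57 118 147
 154 156 156 154 152 148 145]
1 [111 111 111 111 111 111 111 111 112 111 100  78  58  52  53  53  52  50
  50  50  51  52  51  51  51]
2 [ 76  39  26  27  28  28  42  81 117 123 125 124 112  75  45  46  50  51
  51  51  48  51  82 126 143]
3 [ 22  20  20  35  71 104 113 113 109  94  65  49  55  84 120 142 144 142
 141 141 140 140 140 139 139]
```

View pics/mid.png

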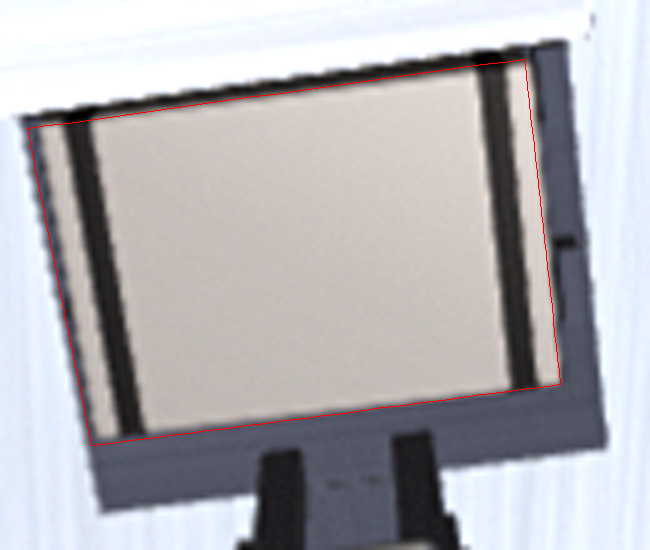

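The overlay shows the mid pack about 1.6 mm further along +x than the red model. Its visible face is slightly smaller because of chamfers. I'll refit with threshold crossings.

```bash
cat >> fit.py <<'E'
def fitx(p,g,pose,z,thr=(80,80,80,80),win=.003,L=.1185,W=.0826,edges=(0,1,2,3),its=5,sign=1):
    """edge = outermost-in crossing bright(inside)->dark(outside), sub-step interpolated"""
    for it in range(its):
        C=[];O=[];E=[]
        for k,(P,nn) in enumerate(rect(*pose,z,L,W,frac=.8)):
            if k not in edges: continue
            ts=np.arange(-win,win+1e-9,.00025)
            uv=np.array([proj(p,P+nn*t) for t in ts])
            I=sign*(cv2.remap(g,uv[...,0].astype(np.float32),uv[...,1].astype(np.float32),1).astype(float)-thr[k])
            for n in range(I.shape[1]):
                j=np.where((I[:-1,n]>0)&(I[1:,n]<=0))[0]
                if len(j): 
                    j=j[np.argmin(abs(ts[j]))]; t=ts[j]+.00025*I[j,n]/(I[j,n]-I[j+1,n]);C.append(P[n]);O.append([*nn[:2],t]);E.append((k,t))
        C=np.array(C);O=np.array(O)
        A=np.c_[O[:,0],O[:,1],-(C[:,1]-pose[1])*O[:,0]+(C[:,0]-pose[0])*O[:,1]]
        d=least_squares(lambda q:(A@q-O[:,2])*1e3,np.zeros(3),loss="soft_l1",f_scale=.3).x
        pose=tuple(np.array(pose)+d)
    E=np.array(E);print("pose",np.round(pose,4),"deg",np.degrees(pose[2]).round(2),[(k,(E[:,0]==k).sum(),(np.median(E[E[:,0]==k,1])*1e3).round(2)) for k in edges if (E[:,0]==k).any()])
    return np.array(pose)
E
python3 - <<'E'
from fit import *
import pickle
w2,i2,_=pickle.load(open("w2.pkl","rb"));g2=cv2.cvtColor(i2,6)
w1,i1,_=pickle.load(open("w1.pkl","rb"));g1=cv2.cvtColor(i1,6)
m=fitx(w2,g2,(.5699,-.0862,.149),.06)
fitx(w1,g1,(.5699,-.0862,.149),.06,edges=(0,1,3))
dk=lambda x,y,a:np.r_[np.array([x,y])-0,a]
for sx,sy,sa in [(.553,.0232,.148)]:
    c=np.array([sx,sy])-.113*np.array([-np.sin(sa),np.cos(sa)])
    Rm=np.array([[np.cos(sa),-np.sin(sa)],[np.sin(sa),np.cos(sa)]])
    print("dock",c.round(4),"mid in dock mm",(Rm.T@(m[:2]-c)*1e3).round(1),np.degrees(m[2]-sa),"top in dock",(Rm.T@(np.array([.5426,.0345])-c)*1e3).round(1))
s=env.sense();print(s["eef_pos"],s["finger_gap"])
E
```

```text
pose [ 0.5699 -0.086   0.1353] deg 7.75 [(0, np.int64(23), np.float64(-0.09)), (1, np.int64(23), np.float64(-0.08)), (2, np.int64(25), np.float64(-0.08)), (3, np.int64(25), np.float64(-0.1))]
pose [ 0.5698 -0.0859  0.1355] deg 7.76 [(0, np.int64(23), np.float64(-0.14)), (1, np.int64(23), np.float64(-0.2)), (3, np.int64(25), np.float64(0.0))]
dock [ 0.5697 -0.0886] mid in dock mm [0.6 2.5] -0.7302396264292733 top in dock [ -8.6 125.7]
[ 0.57679515 -0.04000538  0.33551623] 0.08681099076297678
```

Both views agree that the mid pack is at (0.5699, -0.0860) with yaw 7.75°. The top pack is at (0.5426, 0.0345) with yaw 8.75°, so it must go +10.8 mm along the pile's x and -123 mm along its y. First step: line it up in x on the shelf with a two-finger push on the -x end.

```bash
python3 - <<'E'
from h import *
plan([.456,.023,.20],down(np.radians(97.75)),11,.4)
E
```

```text
dist mm/row 17.5 deg/row 8.84
0.097 -0.182 0.206 -0.000 -0.000 -0.074 0.400;0.124 -0.165 0.206 -0.000 -0.000 -0.074 0.400;0.148 -0.144 0.206 -0.000 -0.000 -0.074 0.400;0.168 -0.119 0.206 -0.000 -0.000 -0.074 0.400;0.184 -0.092 0.206 -0.000 -0.000 -0.074 0.400;0.196 -0.063 0.206 -0.000 -0.000 -0.074 0.400;0.204 -0.032 0.205 -0.000 -0.000 -0.074 0.400;0.206 -0.000 0.205 -0.000 -0.000 -0.074 0.400;0.204 0.032 0.205 -0.000 -0.000 -0.074 0.400;0.197 0.063 0.205 -0.000 -0.000 -0.074 0.400;0.185 0.092 0.205 -0.000 -0.000 -0.074 0.400
```

>>> play_rows(
  deltas="0.1 -0.18 0.2 0 0 -0.074 0.4;0.12 -0.17 0.2 0 0 -0.074 0.4;0.15 -0.14 0.2 0 0 -0.074 0.4;0.17 -0.12 0.2 0 0 -0.074 0.4;0.18 -0.09 0.2 0 0 -0.074 0.4;0.2 -0.06 0.2 0 0 -0.074 0.4;0.2 -0.03 0.2 0 0 -0.074 0.4;0.2 0 0.2 0 0 -0.074 0.4;0.2 0.03 0.2 0 0 -0.074 0.4;0.2 0.06 0.2 0 0 -0.074 0.4;0.19 0.09 0.2 0 0 -0.074 0.4;0 0 0 0 0 0 0.4",
)

```text
clock: 3.68
eef_pos: [0.4555, 0.0236, 0.2041]
tcp_rot: [-0.073, 0.997, 0.001, -0.001]
wrist_force: [-0.4, 0.4, -0.2]
finger_gap: 0.0367
finger_force: 0.0
```

```bash
python3 - <<'E'
from h import *
s=env.sense();print(s["eef_pos"],s["wrist_force"],s["finger_gap"],np.degrees(np.arctan2(*R.from_quat(s["tcp_rot"]).as_matrix()[[1,0],1])))
plan([.456,.023,.157],down(np.radians(97.75)),3,.4)
E
```

```text
[0.45554922 0.0236234  0.20413611] [-0.38624182  0.38564209 -0.16730878] 0.03670813875373197 98.34214571004942
dist mm/row 15.7 deg/row 0.2
-0.002 -0.004 0.262 0.000 -0.000 0.002 0.400;-0.002 -0.004 0.262 0.000 -0.000 0.002 0.400;-0.002 -0.004 0.262 0.000 -0.000 0.002 0.400
```

>>> play_rows(
  deltas="0 0 0.4 0 0 0.005 0.4;0 0 0.38 0 0 0 0.4;-0.12 0 0 0 0 0 0.4;-0.1 0 0 0 0 0 0.4;-0.06 0 0 0 0 0 0.4;-0.05 0 0 0 0 0 0.4;-0.04 0 0 0 0 0 0.4;-0.03 0 0 0 0 0 0.4;0 0 0 0 0 0 0.4",
)

```text
clock: 4.8
eef_pos: [0.4798, 0.0248, 0.1578]
tcp_rot: [-0.066, 0.998, 0.0, -0.001]
wrist_force: [-5.0, -0.5, 5.0]
finger_gap: 0.0364
finger_force: 2.5
```

```bash
cat > cam.py <<'E'
from fit import *
import sys,pickle
def snap(n):
    w=env.camera_params("wrist");im=env.grab_frame("wrist");s=env.sense()
    pickle.dump((w,im,s),open(n+".pkl","wb"))
    yw=np.degrees(np.arctan2(*R.from_quat(s["tcp_rot"]).as_matrix()[[1,0],1]))
    print(s["clock"],s["eef_pos"].round(4),"yaw",yw.round(2),s["wrist_force"].round(1),s["finger_gap"].round(4))
    return w,im,s
E
python3 - <<'E'
from cam import *
w,im,s=snap("w3")
g=cv2.cvtColor(im,6)
c=im.copy()
for pose in [(.5426,.0345,.152)]:
    for P,_ in rect(*pose,.086,frac=1): cv2.polylines(c,[proj(w,P).astype(int)],False,(0,0,255),1)
cv2.imwrite("pics/w3.png",cv2.resize(c,(800,600)))
E
```

```text
Traceback (most recent call last):
  File "cam.py", line 7, in snap
    print(s["clock"],s["eef_pos"].round(4),"yaw",yw.round(2),s["wrist_force"].round(1),s["finger_gap"].round(4))
                                                                                       ^^^^^^^^^^^^^^^^^^^^^
AttributeError: 'float' object has no attribute 'round'
```

```bash
sed -i 's/s\["finger_gap"\].round(4)/round(s["finger_gap"],4)/' cam.py
python3 - <<'E'
from cam import *
w,im,s=snap("w3")
c=im.copy()
for pose in [(.5426,.0345,.152)]:
    for P,_ in rect(*pose,.086,frac=1): cv2.polylines(c,[proj(w,P).astype(int)],False,(0,0,255),1)
cv2.imwrite("pics/w3.png",cv2.resize(c,(800,600)))
E
```

```text
4.9 [0.4798 0.0248 0.1577] yaw 97.6 [-5.   0.3  5.1] 0.0368
```

View pics/w3.png

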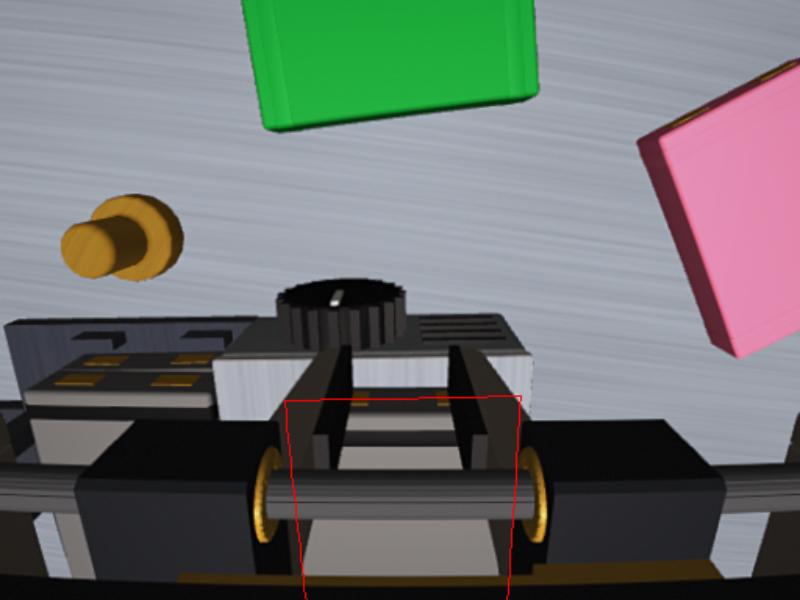

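The fingers straddle the pack's -x end, and the visible end edge near (400,410) lies beyond the original red line at 398, so it has moved a little. I'll measure that edge.

```bash
python3 - <<'E'
from cam import *
w,im,s=pickle.load(open("w3.pkl","rb"));g=cv2.cvtColor(im,6)
print(g[235:300,256:260].mean(1).astype(int))
a=np.radians(7.75);u=np.array([np.cos(a),np.sin(a)])
for v in (252,256,260,262,264,266): 
    P=at_z(w,(256,v),.086);print(v,P.round(4),"u rel mid centre mm",((P[:2]-[.5699,-.086])@u*1e3).round(1))
print("TCP u",((s["eef_pos"][:2]-[.5699,-.086])@u*1e3).round(1))
E
```

```text
[181 180 180 181 181 181 181 181 181 181 183 186 143  53  25  29  30  31
  31  31  32  31  32  31  32  31  31  30  38  60  83 106 126 139 141 140
 140 140 142 143  90  43  36  37  36  35  34  32  29  21  34 137 142 140
 138 138 137 137 137 137 137 137 137 139 135]
252 [0.4815 0.0242 0.086 ] u rel mid centre mm -72.7
256 [0.4839 0.0245 0.086 ] u rel mid centre mm -70.3
260 [0.4864 0.0249 0.086 ] u rel mid centre mm -67.8
262 [0.4876 0.025  0.086 ] u rel mid centre mm -66.6
264 [0.4888 0.0252 0.086 ] u rel mid centre mm -65.3
266 [0.4901 0.0253 0.086 ] u rel mid centre mm -64.1
TCP u -74.4
```

>>> play_rows(
  deltas="-0.04 0 0 0 0 0 0.4;-0.04 0 0 0 0 0 0.4;0 0 0 0 0 0 0.4",
)

```text
clock: 5.28
eef_pos: [0.4853, 0.0253, 0.1577]
tcp_rot: [-0.066, 0.998, 0.0, -0.0]
wrist_force: [-3.5, 0.2, 2.2]
finger_gap: 0.0366
finger_force: 1.7
```

```bash
cat > e.py <<'E'
from cam import *
w,im,s=snap("w4");g=cv2.cvtColor(im,6)
a=np.radians(7.75);u=np.array([np.cos(a),np.sin(a)])
pr=g[235:300,256:260].mean(1);i=[i for i in range(20,60) if pr[i]<85<=pr[i+1]][0];v=235+i+(85-pr[i])/(pr[i+1]-pr[i])
print(v,"edge u",(at_z(w,(257.5,v),.086)[:2]-[.5699,-.086])@u*1e3,"TCP u",((s["eef_pos"][:2]-[.5699,-.086])@u*1e3).round(1))
E
python3 e.py
```

```text
5.325 [0.4853 0.0253 0.1577] yaw 97.59 [-3.1  0.5  1.9] 0.0369
265.1954022988506 edge u -58.98017971046469 TCP u -68.8
```

```bash
python3 - <<'E'
from h import *
s=env.sense();s=dict(s);T=R.from_quat(s["tcp_rot"]);s["eef_pos"]=s["eef_pos"]+T.apply([.024,0,-.048])
print(s["eef_pos"])
plan([.5443,.1023,.205],down(np.radians(7.75)),10,.85,s)
E
```

```text
[0.46154727 0.022152   0.20567459]
dist mm/row 11.5 deg/row 8.98
-0.154 0.114 0.001 0.000 -0.000 0.075 0.850;-0.135 0.137 0.001 0.000 -0.000 0.075 0.850;-0.112 0.156 0.001 0.000 -0.000 0.075 0.850;-0.086 0.172 0.001 0.000 -0.000 0.075 0.850;-0.058 0.183 0.001 0.000 -0.000 0.075 0.850;-0.029 0.190 0.001 0.000 -0.000 0.075 0.850;0.001 0.192 0.001 0.000 -0.000 0.075 0.850;0.031 0.189 0.001 0.000 -0.000 0.075 0.850;0.060 0.182 0.001 0.000 -0.000 0.075 0.850;0.088 0.171 0.001 0.000 -0.000 0.075 0.850
```

>>> play_rows(
  deltas="0.4 0 0 0 0 0 0.4;0 0 -0.8 0 0 0 0.4;-0.154 0.114 0 0 0 0.075 0.85;-0.135 0.137 0 0 0 0.075 0.85;-0.112 0.156 0 0 0 0.075 0.85;-0.086 0.172 0 0 0 0.075 0.85;-0.058 0.183 0 0 0 0.075 0.85;-0.029 0.19 0 0 0 0.075 0.85;0 0.192 0 0 0 0.075 0.85;0.031 0.189 0 0 0 0.075 0.85;0.06 0.182 0 0 0 0.075 0.85;0.088 0.171 0 0 0 0.075 0.85",
)

```text
clock: 6.82
eef_pos: [0.546, 0.1026, 0.206]
tcp_rot: [0.661, 0.751, 0.001, 0.001]
wrist_force: [-0.4, -1.3, 0.1]
finger_gap: 0.0782
finger_force: 0.0
```

```bash
python3 - <<'E'
from cam import *
w,im,s=snap("w5")
a=np.radians(7.75);M=np.array([[np.cos(a),np.sin(a)],[-np.sin(a),np.cos(a)]])
print("TCP uv",M@(s["eef_pos"][:2]-[.5699,-.086])*1e3)
g=cv2.cvtColor(im,6)
fit([(w,g)],(.5536,.0359,a),.086,edges=(0,2,3),L=.119,W=.083)
plan([.5443,.1023,.157],down(a),2,.85)
E
```

```text
6.875 [0.547 0.104 0.206] yaw 7.14 [ 1.6  0.5 -0.1] 0.0781
TCP uv [  2.9084569  191.30998808]
pose [0.5541 0.0353 0.1326] deg 7.6 edges [(0, 21, np.float64(-0.0)), (2, 16, np.float64(-0.3)), (3, 21, np.float64(0.3))]
dist mm/row 24.6 deg/row 0.33
-0.011 -0.026 0.408 0.001 -0.000 -0.003 0.850;-0.011 -0.025 0.408 0.001 -0.000 -0.003 0.850
```

>>> play_rows(
  deltas="0 -0.05 0.41 0 0 -0.005 0.85;0 0 0.41 0 0 0 0.85;-0.2 0 0 0 0 0 0.85;-0.1 0 0 0 0 0 0.85;-0.15 0 0 0 0 0 0.85;-0.15 0 0 0 0 0 0.85;-0.15 0 0 0 0 0 0.85;-0.15 0 0 0 0 0 0.85;-0.15 0 0 0 0 0 0.85;-0.15 0 0 0 0 0 0.85;0 0 0 0 0 0 0.85",
)

```text
clock: 8.25
eef_pos: [0.5525, 0.0294, 0.1569]
tcp_rot: [0.655, 0.756, 0.0, 0.001]
wrist_force: [0.2, 0.1, 0.9]
finger_gap: 0.0784
finger_force: 0.3
```

```bash
cat > t.py <<'E'
from h import *
s=env.sense();a=np.radians(7.75);M=np.array([[np.cos(a),np.sin(a)],[-np.sin(a),np.cos(a)]])
print("TCP uv",(M@(s["eef_pos"][:2]-[.5699,-.086])*1e3).round(2),"z",s["eef_pos"][2],np.degrees(np.arctan2(*R.from_quat(s["tcp_rot"]).as_matrix()[[1,0],1])),s["wrist_force"].round(1))
E
python3 t.py
```

```text
TCP uv [ -1.66 116.7 ] z 0.15688381629218776 8.157918945501697 [0.2 0.1 0.9]
```

>>> play_rows(
  deltas="-0.15 0 0 0 0 0.003 0.85;-0.15 0 0 0 0 0 0.85;-0.15 0 0 0 0 0 0.85;-0.15 0 0 0 0 0 0.85;-0.15 0 0 0 0 0 0.85;-0.12 0 0 0 0 0 0.85;-0.08 0 0 0 0 0 0.85;0 0 0 0 0 0 0.85",
)

```text
clock: 9.25
eef_pos: [0.5596, -0.0272, 0.1561]
tcp_rot: [0.657, 0.753, -0.001, 0.0]
wrist_force: [0.4, 0.1, 0.7]
finger_gap: 0.0782
finger_force: 0.0
```

```bash
python3 t.py; python3 - <<'E'
from cam import *
w,im,s=snap("w6")
t=env.camera_params("top");it=env.grab_frame("top");c2=cv2.resize(it[150:230,200:320],None,fx=3.3,fy=3.3,interpolation=2)
c=np.zeros((600,800,3),np.uint8);c[:]=cv2.resize(im,(800,600));c[:c2.shape[0],-c2.shape[1]:]=c2
cv2.imwrite("pics/w6.png",c)
E
```

```text
TCP uv [-2.31 59.68] z 0.15610873647900392 7.78380015890568 [0.4 0.1 0.7]
9.3 [ 0.5596 -0.0271  0.1561] yaw 7.8 [-0.4 -0.2 -0.2] 0.0781
```

View pics/w6.png

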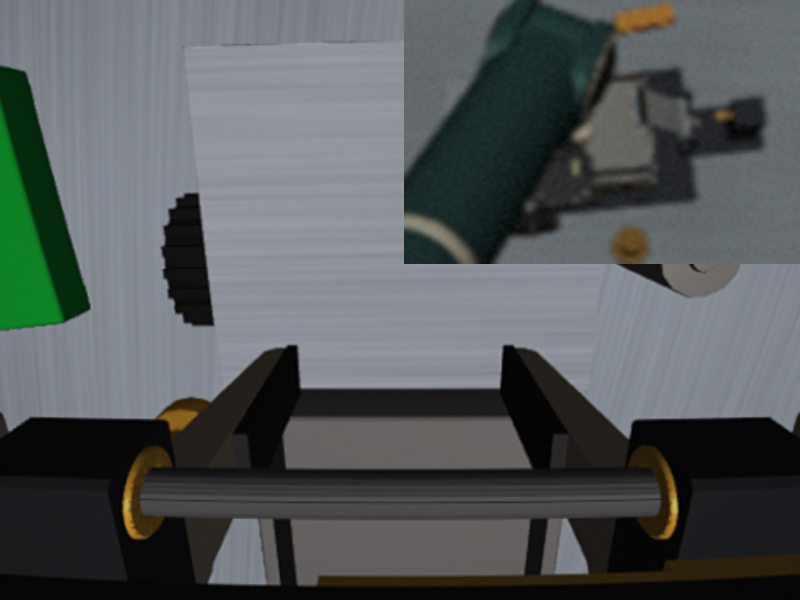

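The pack is now mostly over the pile, with its +y edge at image row about 415 between the fingers and the shelf empty behind it. I'll do the last 7 mm gently, then back off and measure.

>>> play_rows(
  deltas="-0.05 0 0 0 0 0 0.85;-0.04 0 0 0 0 0 0.85;-0.03 0 0 0 0 0 0.85;0 0 0 0 0 0 0.85",
)

```text
clock: 9.85
eef_pos: [0.5606, -0.0334, 0.1562]
tcp_rot: [0.657, 0.754, -0.0, -0.0]
wrist_force: [-0.5, 0.9, -1.1]
finger_gap: 0.0779
finger_force: 0.6
```

```bash
python3 t.py
```

```text
TCP uv [-2.13 53.35] z 0.15618391663578812 7.835275765612349 [-0.5  0.9 -1.1]
```

>>> play_rows(
  deltas="0.3 0 0 0 0 0 1;0 0 -0.9 0 0 0 1;0 0 -0.9 0 0 0 1;-0.2 0.15 -0.9 0 0 0 1;-0.1 0 0 0 0 0 1;0 0 0 0 0 0 1;0 0 0 0 0 0 1",
)

```text
clock: 10.72
eef_pos: [0.5688, -0.0311, 0.3167]
tcp_rot: [0.657, 0.754, -0.001, -0.001]
wrist_force: [0.5, 0.3, -0.7]
finger_gap: 0.092
finger_force: 0.0
```

```bash
python3 - <<'E'
from cam import *
w,im,s=snap("w7");g=cv2.cvtColor(im,6);a=np.radians(7.75)
M=np.array([[np.cos(a),np.sin(a)],[-np.sin(a),np.cos(a)]])
for L,W in [(.1185,.0826)]:
    p=fitx(w,g,(.5699,-.086,a),.084,win=.005,edges=(0,1,2,3));print("uv",(M@(p[:2]-[.5699,-.086])*1e3).round(2),np.degrees(p[2])-7.75)
    p=fitx(w,g,p,.084,win=.002,edges=(0,2,3));print("uv",(M@(p[:2]-[.5699,-.086])*1e3).round(2),np.degrees(p[2])-7.75)
s_=5;x0,y0,x1,y1=175,140,330,260
c=cv2.resize(im[y0:y1,x0:x1],None,fx=s_,fy=s_,interpolation=cv2.INTER_CUBIC);c=(c.astype(float)*1.7).clip(0,255).astype(np.uint8)
for P,_ in rect(.5699,-.086,a,.084,frac=1,L=.1185,W=.0826):
    q=(proj(w,P)-[x0-.5,y0-.5])*s_;cv2.polylines(c,[q.astype(int)],False,(0,0,255),1)
cv2.imwrite("pics/w7.png",c)
E
```

```text
10.775 [ 0.5689 -0.0312  0.3168] yaw 7.88 [ 0.1 -0.1  0.7] 0.092
pose [ 0.5713 -0.0852  0.1349] deg 7.73 [(0, np.int64(23), np.float64(-0.36)), (1, np.int64(23), np.float64(-0.37)), (2, np.int64(25), np.float64(-0.4)), (3, np.int64(25), np.float64(-0.35))]
uv [1.48 0.6 ] -0.020402220809225824
pose [ 0.5713 -0.0856  0.1354] deg 7.76 [(0, np.int64(23), np.float64(0.0)), (2, np.int64(25), np.float64(-0.4)), (3, np.int64(25), np.float64(-0.35))]
uv [1.49 0.24] 0.007457915182095931
```

View pics/w7.png

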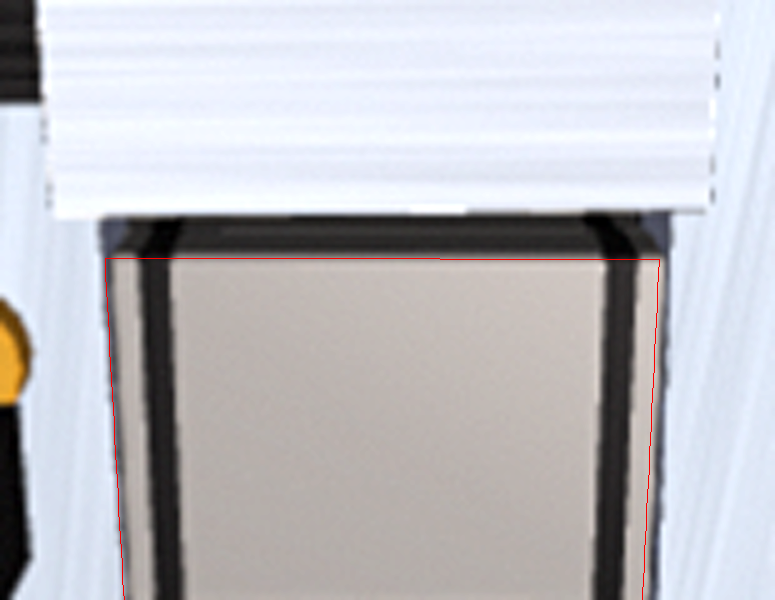

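The top pack's yaw matches, and it sits about +1.5 mm in x and +0.6 mm in y. I'll correct x from the +x end.

```bash
python3 - <<'E'
from h import *
plan([.6611,-.0736,.305],down(np.radians(-82.25)),9,.4)
E
```

```text
dist mm/row 11.4 deg/row 10.01
-0.101 0.158 0.021 -0.000 0.000 0.083 0.400;-0.072 0.174 0.021 -0.000 0.000 0.083 0.400;-0.041 0.184 0.021 -0.000 0.000 0.083 0.400;-0.008 0.188 0.021 -0.000 0.000 0.083 0.400;0.025 0.186 0.021 -0.000 0.000 0.083 0.400;0.057 0.179 0.022 -0.000 0.000 0.083 0.400;0.087 0.167 0.022 -0.000 0.000 0.083 0.400;0.115 0.149 0.022 -0.000 0.000 0.083 0.400;0.139 0.127 0.022 -0.000 0.000 0.083 0.400
```

>>> play_rows(
  deltas="-0.1 0.16 0.02 0 0 0.083 0.4;-0.07 0.17 0.02 0 0 0.083 0.4;-0.04 0.18 0.02 0 0 0.083 0.4;-0.01 0.19 0.02 0 0 0.083 0.4;0.025 0.19 0.02 0 0 0.083 0.4;0.06 0.18 0.02 0 0 0.083 0.4;0.09 0.17 0.02 0 0 0.083 0.4;0.11 0.15 0.02 0 0 0.083 0.4;0.14 0.13 0.02 0 0 0.083 0.4;0 0 0.6 0 0 0 0.4;0 0 0.6 0 0 0 0.4;0 0 0 0 0 0 0.4",
)

```text
clock: 12.28
eef_pos: [0.6605, -0.0733, 0.2317]
tcp_rot: [0.997, 0.072, -0.004, -0.0]
wrist_force: [-0.2, -0.1, 0.6]
finger_gap: 0.0368
finger_force: 0.0
```

```bash
python3 t.py
```

```text
TCP uv [91.48  0.35] z 0.2317198043344924 -81.79258948380443 [-0.2 -0.1  0.6]
```

>>> play_rows(
  deltas="0 0 0.7 0 0 0.004 0.4;0 0 0.59 0 0 0 0.4;-0.15 0 0 0 0 0 0.4;-0.1 0 0 0 0 0 0.4;-0.04 0 0 0 0 0 0.4;-0.03 0 0 0 0 0 0.4;-0.02 0 0 0 0 0 0.4;0 0 0 0 0 0 0.4",
)

```text
clock: 13.28
eef_pos: [0.6422, -0.0769, 0.1583]
tcp_rot: [0.998, 0.067, 0.0, -0.0]
wrist_force: [0.5, 0.6, 0.1]
finger_gap: 0.0369
finger_force: 0.0
```

```bash
python3 t.py; cat > e2.py <<'E'
from cam import *
w,im,s=snap("w8");g=cv2.cvtColor(im,6);a=np.radians(7.75);u=np.array([np.cos(a),np.sin(a)])
# predicted visible end edge (u=59.25,z=.084) at mid col and profile along u
for v in (-.004,.004):
    ts=np.arange(.054,.066,.0005);P=np.c_[np.array([.5699,-.086])+np.outer(ts,u)+v*np.array([-u[1],u[0]]),0*ts+.084]
    uv=proj(w,P);I=cv2.remap(g,uv[:,0].astype(np.float32),uv[:,1].astype(np.float32),1).ravel()
    print(uv[0].round(),uv[-1].round(),"u",[(round(t*1e3,1),int(i)) for t,i in zip(ts,I)])
E
python3 e2.py
```

```text
TCP uv [72.86 -0.69] z 0.15831094316400854 -82.26762306992481 [0.5 0.6 0.1]
13.325 [ 0.6422 -0.0769  0.1582] yaw -82.27 [ 0.1 -0.2 -0. ] 0.037
[260. 276.] [260. 257.] u [(np.float64(54.0), 26), (np.float64(54.5), 40), (np.float64(55.0), 77), (np.float64(55.5), 106), (np.float64(56.0), 121), (np.float64(56.5), 120), (np.float64(57.0), 118), (np.float64(57.5), 119), (np.float64(58.0), 119), (np.float64(58.5), 120), (np.float64(59.0), 120), (np.float64(59.5), 118), (np.float64(60.0), 115), (np.float64(60.5), 111), (np.float64(61.0), 106), (np.float64(61.5), 94), (np.float64(62.0), 73), (np.float64(62.5), 54), (np.float64(63.0), 43), (np.float64(63.5), 42), (np.float64(64.0), 43), (np.float64(64.5), 44), (np.float64(65.0), 45), (np.float64(65.5), 44), (np.float64(66.0), 44)]
[246. 276.] [246. 257.] u [(np.float64(54.0), 24), (np.float64(54.5), 38), (np.float64(55.0), 75), (np.float64(55.5), 106), (np.float64(56.0), 122), (np.float64(56.5), 122), (np.float64(57.0), 119), (np.float64(57.5), 120), (np.float64(58.0), 120), (np.float64(58.5), 119), (np.float64(59.0), 119), (np.float64(59.5), 119), (np.float64(60.0), 116), (np.float64(60.5), 111), (np.float64(61.0), 105), (np.float64(61.5), 95), (np.float64(62.0), 74), (np.float64(62.5), 55), (np.float64(63.0), 44), (np.float64(63.5), 43), (np.float64(64.0), 44), (np.float64(64.5), 44), (np.float64(65.0), 43), (np.float64(65.5), 44), (np.float64(66.0), 44)]
```

>>> play_rows(
  deltas="-0.03 0 0 0 0 0 0.4;-0.015 0 0 0 0 0 0.4;0 0 0 0 0 0 0.4",
)

```text
clock: 13.7
eef_pos: [0.6397, -0.0772, 0.1581]
tcp_rot: [0.998, 0.067, 0.0, 0.0]
wrist_force: [1.8, 0.7, -1.4]
finger_gap: 0.037
finger_force: 1.0
```

```bash
python3 t.py; python3 e2.py | cut -c1-700
```

```text
TCP uv [70.3  -0.71] z 0.1581030651868055 -82.27056614333502 [ 1.8  0.7 -1.4]
13.75 [ 0.6397 -0.0772  0.1581] yaw -82.27 [ 2.2  0.6 -1.4] 0.0368
[260. 272.] [260. 253.] u [(np.float64(54.0), 119), (np.float64(54.5), 122), (np.float64(55.0), 121), (np.float64(55.5), 120), (np.float64(56.0), 121), (np.float64(56.5), 120), (np.float64(57.0), 121), (np.float64(57.5), 120), (np.float64(58.0), 119), (np.float64(58.5), 115), (np.float64(59.0), 112), (np.float64(59.5), 105), (np.float64(60.0), 90), (np.float64(60.5), 68), (np.float64(61.0), 50), (np.float64(61.5), 45), (np.float64(62.0), 44), (np.float64(62.5), 44), (np.float64(63.0), 45), (np.float64(63.5), 44), (np.float64(64.0), 44), (np.float64(64.5), 44), (np.float64(65.0), 43), (np.float64(65.5), 43), (np.float64(66.0), 42)]
[246. 272.] [246. 253.] u [(np.float64(54.0), 119), (np.float64(54.5), 123), (np.float64(55.0), 122), (np.float64(55.5), 120), (np.float64(56.0), 119), (np.float64(56.5), 120), (np.float64(57.0), 120), (np.float64(57.5), 119), (np.float64(58.0), 118), (np.float64(58.5), 116), (np.float64(59.0), 112), (np.float64(59.5), 105), (np.float64(60.0), 92), (np.float64(60.5), 69), (np.float64(61.0), 51), (np.float64(61.5), 46), (np.float64(62.0), 44), (np.float64(62.5), 44), (np.float64(63.0), 45), (np.float64(63.5), 45), (np.float64(64.0), 44), (np.float64(64.5), 43), (np.float64(65.0), 43), (np.float64(65.5), 44), (np.float64(66.0), 43)]
```

x is corrected by about -1.65 mm. Now I'll back off, rise clear of the strap, shut the fingers, and re-measure from above.

>>> play_rows(
  deltas="0.35 0 0 0 0 0 0.4;0 0 -0.9 0 0 0 0.2;0 0 -0.9 0 0 0 0;0 0 -0.9 0 0 0 0;-0.7 -0.15 0 0 0 0 0;-0.7 -0.15 0 0 0 0 0;0 0 0 0 0 0 0;0 0 0 0 0 0 0",
)

```text
clock: 14.75
eef_pos: [0.5751, -0.0677, 0.3204]
tcp_rot: [0.998, 0.068, 0.0, -0.0]
wrist_force: [0.5, -0.8, -0.2]
finger_gap: 0.0001
finger_force: 0.0
```

```bash
python3 t.py; cat > m.py <<'E'
from cam import *
import sys
w,im,s=snap(sys.argv[1]);g=cv2.cvtColor(im,6);a=np.radians(7.75)
M=np.array([[np.cos(a),np.sin(a)],[-np.sin(a),np.cos(a)]])
for win,ed in [(.003,(0,2,3)),(.002,(0,2,3)),(.003,(0,1,2,3))]:
    p=fitx(w,g,(.5699,-.086,a),.084,win=win,edges=ed);print("uv",(M@(p[:2]-[.5699,-.086])*1e3).round(2),np.degrees(p[2])-7.75)
E
python3 m.py w9
```

```text
TCP uv [ 7.58 17.46] z 0.3204049767078175 -82.24185343845438 [ 0.5 -0.8 -0.2]
14.8 [ 0.5754 -0.0677  0.3203] yaw -82.23 [1.4 0.8 0.6] 0.0007
pose [ 0.5699 -0.0858  0.1356] deg 7.77 [(0, np.int64(23), np.float64(0.0)), (2, np.int64(25), np.float64(-0.03)), (3, np.int64(1), np.float64(-1.15))]
uv [0.02 0.19] 0.01657538887510679
pose [ 0.5699 -0.0858  0.1356] deg 7.77 [(0, np.int64(23), np.float64(0.0)), (2, np.int64(25), np.float64(-0.03)), (3, np.int64(1), np.float64(-1.15))]
uv [0.02 0.19] 0.01657538888295118
pose [ 0.5699 -0.0855  0.1316] deg 7.54 [(0, np.int64(23), np.float64(-0.25)), (1, np.int64(23), np.float64(-0.3)), (2, np.int64(25), np.float64(-0.05)), (3, np.int64(1), np.float64(-1.71))]
uv [0.01 0.46] -0.20822009749570114
```

The pile fits flush: u 0.0, v 0.2–0.5 mm, yaw 0.0°. Next is the strap: approach from its -y side, push it over along its arc, then press down.

```bash
cat > st.py <<'E'
from h import *
s=env.sense();D=np.array([.5697,-.0886]);a=np.radians(8.48);c,sn=np.cos(a),np.sin(a)
T=R.from_quat(s["tcp_rot"]);p=s["eef_pos"].copy()
d=p[:2]-D;print("dock xy",(c*d[0]+sn*d[1])*1e3,(-sn*d[0]+c*d[1])*1e3,"z",p[2]*1e3,s["wrist_force"].round(1),s["clock"])
W=[(-72,300),(-72,256)]+[(-70+85*np.cos(t)-6*np.sin(t)-18,89+85*np.sin(t)+6*np.cos(t)+88) for t in np.radians([60,52,44,36,28,20,14,9,5,2])]
for y,z in W:
    q=np.array([*(D+y*1e-3*np.array([-sn,c])),z*1e-3]);print((round(y,1),round(z,1)),(T.inv().apply(q-p)/.06).round(3));p=q
E
python3 st.py
```

```text
dock xy 8.685932145147644 19.80653497750996 z 320.2885423600715 [1.4 0.8 0.6] 14.8
(-72, 300) [-0.126  1.532  0.339]
(-72, 256) [-0.    -0.     0.733]
(np.float64(-50.7), np.float64(253.6)) [-0.004 -0.355  0.04 ]
(np.float64(-40.4), np.float64(247.7)) [-0.002 -0.172  0.099]
(np.float64(-31.0), np.float64(240.4)) [-0.002 -0.156  0.122]
(np.float64(-22.8), np.float64(231.8)) [-0.002 -0.138  0.142]
(np.float64(-15.8), np.float64(222.2)) [-0.002 -0.117  0.16 ]
(np.float64(-10.2), np.float64(211.7)) [-0.001 -0.093  0.175]
(np.float64(-7.0), np.float64(203.4)) [-0.001 -0.053  0.139]
(np.float64(-5.0), np.float64(196.2)) [-0.    -0.033  0.119]
(np.float64(-3.8), np.float64(190.4)) [-0.    -0.019  0.097]
(np.float64(-3.3), np.float64(186.0)) [-0.    -0.01   0.074]
```

>>> play_rows(
  deltas="-0.06 0.77 0 0 0 0 0;-0.06 0.76 0 0 0 0 0;0 0 0.5 0 0 0 0;0 0 0.57 0 0 0 0;0 0 0 0 0 0 0",
)

```text
clock: 15.42
eef_pos: [0.5793, -0.1598, 0.2535]
tcp_rot: [0.998, 0.067, -0.003, -0.0]
wrist_force: [-0.9, -0.4, 0.5]
finger_gap: 0.0006
finger_force: 0.0
```

```bash
python3 st.py
```

```text
dock xy -1.049677152233185 -71.85707965367921 z 253.48466038284522 [-0.9 -0.4  0.5] 15.425
(-72, 300) [ 0.013  0.002 -0.775]
(-72, 256) [0.004 0.    0.733]
(np.float64(-50.7), np.float64(253.6)) [-0.005 -0.355  0.04 ]
(np.float64(-40.4), np.float64(247.7)) [-0.002 -0.172  0.099]
(np.float64(-31.0), np.float64(240.4)) [-0.001 -0.156  0.122]
(np.float64(-22.8), np.float64(231.8)) [-0.001 -0.138  0.143]
(np.float64(-15.8), np.float64(222.2)) [-0.001 -0.116  0.16 ]
(np.float64(-10.2), np.float64(211.7)) [-0.    -0.093  0.175]
(np.float64(-7.0), np.float64(203.4)) [ 0.    -0.053  0.139]
(np.float64(-5.0), np.float64(196.2)) [ 0.    -0.033  0.119]
(np.float64(-3.8), np.float64(190.4)) [ 0.    -0.019  0.097]
(np.float64(-3.3), np.float64(186.0)) [ 0.    -0.01   0.074]
```

Everything matches, so I'll push along the arc to about 36° and check.

>>> play_rows(
  deltas="0 -0.2 0 0 0 0 0;0 -0.16 0 0 0 0 0;0 -0.17 0.1 0 0 0 0;0 -0.16 0.12 0 0 0 0;0 -0.14 0.14 0 0 0 0;0 0 0 0 0 0 0",
)

```text
clock: 16.18
eef_pos: [0.5727, -0.1094, 0.2334]
tcp_rot: [0.998, 0.068, -0.001, -0.0]
wrist_force: [-0.1, 0.4, 1.1]
finger_gap: 0.0003
finger_force: 0.2
```

```bash
python3 st.py | head -1
```

```text
dock xy -0.08475958465676463 -21.020598150481646 z 233.3895078286057 [-0.1  0.4  1.1] 16.175
```

>>> play_rows(
  deltas="0 -0.1 0.18 0 0 0 0;0 -0.09 0.175 0 0 0 0;0 -0.05 0.14 0 0 0 0;0 -0.03 0.12 0 0 0 0;0 -0.02 0.1 0 0 0 0;0 0 0 0 0 0 0",
)

```text
clock: 16.92
eef_pos: [0.5704, -0.093, 0.1907]
tcp_rot: [0.998, 0.068, -0.001, -0.0]
wrist_force: [-0.1, 0.0, 0.6]
finger_gap: 0.0004
finger_force: 0.0
```

```bash
python3 st.py | head -1
```

```text
dock xy 0.019888916062159097 -4.455403276032352 z 190.65396572475467 [-0.1  0.   0.6] 16.925
```

Force is near zero at a tip height of 103 mm, so the detent has probably pulled it shut. I'll touch down to confirm it sits at 95 mm.

>>> play_rows(
  deltas="0 0 0.07 0 0 0 0;0 0 0.06 0 0 0 0;0 0 0.03 0 0 0 0;0 0 0 0 0 0 0",
)

```text
clock: 17.42
eef_pos: [0.5706, -0.0934, 0.1815]
tcp_rot: [0.998, 0.067, -0.0, 0.0]
wrist_force: [0.1, -0.2, 0.4]
finger_gap: 0.0003
finger_force: 0.0
```

```bash
python3 st.py | head -1
```

```text
dock xy 0.15368605703883165 -4.920996797352305 z 181.50203101401797 [ 0.1 -0.2  0.4] 17.425
```

```bash
python3 - <<'E'
from cam import *
w,im,s=snap("w10");sc=env.grab_frame("scene");cv2.imwrite("scene10.png",sc)
c=np.zeros((600,800,3),np.uint8)
c[:300,:400]=cv2.resize(im,(400,300),interpolation=cv2.INTER_AREA)
k=cv2.resize(sc[150:270,180:340],(800,600),interpolation=cv2.INTER_CUBIC)
c[:,400:]=cv2.resize(sc[140:290,200:300],(400,600),interpolation=cv2.INTER_CUBIC)
t=env.grab_frame("top");c[300:,:400]=cv2.resize(t[150:225,230:330],(400,300),interpolation=cv2.INTER_CUBIC)
cv2.imwrite("pics/last.png",(c*1.5).clip(0,255).astype(np.uint8))
E
```

```text
17.475 [ 0.5706 -0.0934  0.1816] yaw -82.29 [0.4 0.3 0.3] 0.0004
```

View pics/last.png

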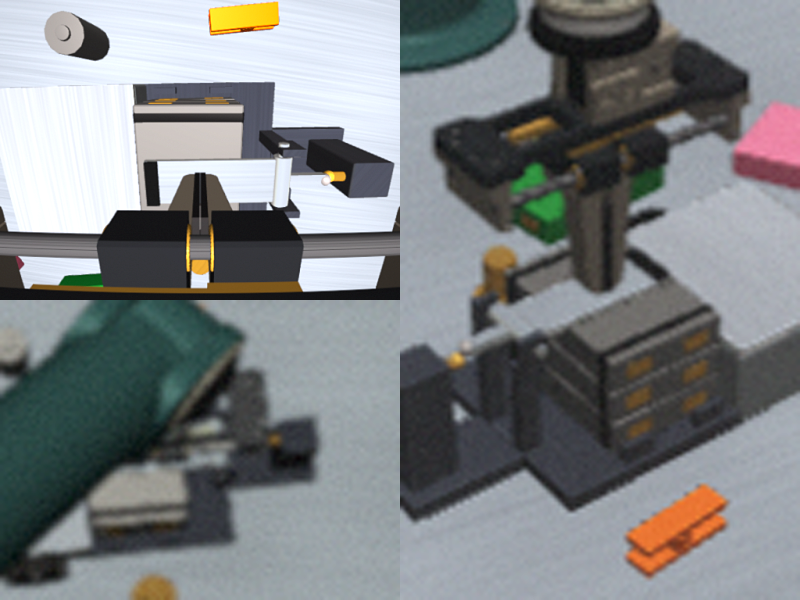

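The picture shows the strap level over a flush pile of three, with the fingertip just above it at (600,285). I'll press a little more to confirm it is seated, then lift away.

>>> play_rows(
  deltas="0 0 0.03 0 0 0 0;0 0 0.03 0 0 0 0;0 0 0 0 0 0 0",
)

```text
clock: 17.95
eef_pos: [0.571, -0.0935, 0.1794]
tcp_rot: [0.998, 0.067, 0.0, -0.001]
wrist_force: [-4.0, 1.0, 9.9]
finger_gap: 0.0004
finger_force: 5.3
```

>>> play_rows(
  deltas="0 0 -0.1 0 0 0 0;0 0 -0.6 0 0 0 0;0 0 -0.9 0 0 0 0;-0.3 -0.35 -0.8 0 0 0 0;0 0 0 0 0 0 0;0 0 0 0 0 0 0;0 0 0 0 0 0 0",
)

```text
clock: 18.82
eef_pos: [0.5497, -0.075, 0.321]
tcp_rot: [0.998, 0.067, -0.001, 0.0]
wrist_force: [-0.5, -0.8, -0.6]
finger_gap: 0.0004
finger_force: 0.0
```

```bash
python3 t.py; python3 m.py w11; python3 - <<'E'
from cam import *
# strap checks: predicted shut strap outline (dock frame) vs picture, in wrist + scene
w,im,s=pickle.load(open("w11.pkl","rb"));g=cv2.cvtColor(im,6)
D=np.array([.5697,-.0886]);a=np.radians(8.48);Rm=np.array([[np.cos(a),-np.sin(a)],[np.sin(a),np.cos(a)]])
def P(x,y,z): return [*(D+Rm@np.array([x,y])*1e-3),z*1e-3]
sc=env.grab_frame("scene");ps=env.camera_params("scene");old=cv2.imread("pics/scene0.png")
for n,cam,I in(("wrist",w,g),("scene now",ps,cv2.cvtColor(sc,6)),("scene start",ps,cv2.cvtColor(old,6))):
    f=lambda pts:[int(cv2.remap(I,*[np.float32([[q[k]]]) for k in(0,1)],1)[0,0]) for q in proj(cam,pts)]
    print(n,"along y -50..50 z95",f([P(0,y,95) for y in range(-50,51,6)]),"across x at y=10",f([P(x,10,95) for x in range(-30,31,4)]),"open strap line",f([P(0,-70+r*.5-5,89+r*.866+3) for r in range(20,105,12)]))
print(proj(w,[P(0,35,95),P(0,-30,95)]))
E
```

```text
TCP uv [-18.54  13.58] z 0.3209752961113471 -82.30444296961564 [-0.5 -0.8 -0.6]
18.875 [ 0.5498 -0.0752  0.321 ] yaw -82.32 [ 0.8  0.4 -0.2] 0.0005
pose [ 0.5703 -0.0858  0.1374] deg 7.87 [(0, np.int64(23), np.float64(0.02)), (2, np.int64(25), np.float64(-0.2))]
uv [0.47 0.15] 0.12045268016206201
pose [ 0.5703 -0.0858  0.1374] deg 7.87 [(0, np.int64(23), np.float64(0.02)), (2, np.int64(25), np.float64(-0.2))]
uv [0.47 0.15] 0.1204526801471566
pose [ 0.5703 -0.0857  0.1366] deg 7.83 [(0, np.int64(23), np.float64(-0.07)), (1, np.int64(14), np.float64(-0.15)), (2, np.int64(25), np.float64(-0.18))]
uv [0.47 0.23] 0.07777109945109117
wrist along y -50..50 z95 [141, 141, 142, 143, 143, 143, 144, 143, 144, 144, 143, 144, 144, 10, 12, 124, 149] across x at y=10 [116, 117, 117, 117, 149, 146, 146, 143, 146, 145, 147, 149, 150, 127, 126, 127] open strap line [145, 143, 136, 141, 145, 114, 53, 52]
scene now along y -50..50 z95 [104, 104, 105, 105, 106, 107, 106, 106, 107, 105, 106, 105, 95, 29, 34, 105, 112] across x at y=10 [66, 73, 73, 73, 85, 104, 108, 107, 107, 109, 108, 109, 111, 106, 71, 63] open strap line [28, 69, 66, 105, 37, 70, 71, 72]
scene start along y -50..50 z95 [88, 80, 68, 68, 70, 68, 68, 67, 67, 68, 69, 59, 87, 110, 109, 111, 109] across x at y=10 [105, 106, 100, 80, 54, 32, 48, 65, 70, 68, 68, 72, 69, 69, 71, 68] open strap line [84, 85, 85, 85, 85, 87, 86, 21]
[[236.16249975 164.09646612]
 [299.91519875 163.2043842 ]]
```

The strap stays shut at its predicted outline with the arm clear. The pile fits within 0.5 mm and 0.1°.

```bash
python3 -c "
from bench import env
print(env.close_job())"
```

```text
the job is handed in; nothing more can be done
None
```

The pack was slid onto the pile and measured flush with the middle pack to within about 0.5 mm and 0.1°; the strap is shut and stayed shut with the arm clear, and the job was handed in at about 19 s.

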